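Stand up two fallen bottles and set each beside its mate

ROBOT

A 6-joint arm with a two-finger parallel gripper is mounted at the origin on the work surface. World frame = base frame: x ahead of the robot, y to its left, z up, the work surface at z = 0. Lengths are in m, angles in rad, forces in N, time in s.
With the tool pointing down it reaches from about 0.35 to 0.875 m from the base axis. Payload 15.5 kg.
Tool frame: the origin (TCP) lies at the very end of the fingers, on their centre line; the grasp point (between the pads) lies behind it (manip.pinch_z is the z of the grasp point in the tool frame, in m); z points along the fingers, y is the line along which they close (so a half turn about z gives the same grasp; the last joint's range is limited). The gripper opens to 85 mm and grips with 20 to 120 N. Pads are 22 mm wide; open, the fingers measure 114 mm over their backs; the gripper's body (76 mm by 85 mm) begins 54 mm behind the grasp point. The pads swing forward as they close: fully open they stand 13 mm farther back than shut.
Start: joints at [-1.427, 0.494, 1.345, -0, 1.302, -0.096], TCP at [0.148, -0.607, 0.231] pointing down, gripper open.
Joint ranges: [-2.91, 2.91], [-0.82, 2.16], [0.22, 2.67], [-1.22, 4.37], [0.12, 2.79], [-3.08, 3.08]. Speed limits (rad/s): [1.89, 1.89, 2.57, 3.01, 3.01, 3.01].

INTERFACE

Orientations are given as a unit quaternion [x, y, z, w].
In Python, from workcell import manip gives the robot as it stands.
- The arm moves only by the tool step_arm, never from a script. Its argument "moves" is a list of rows, each a list of 5 numbers: the shift along the tool's x, y, z in m, then the turn about the tool's z in rad, then the opening, from -1 (shut) to 1 (fully open). A call has 1 to 12 rows; each row is the pose to reach, as a shift and turn from the pose commanded when the call began, along the tool's axes at that moment; what a row does not reach only later rows make up. A row lasts 1/10 s, in which the tool goes at most 50 mm and 8.59 degrees, less where a joint would pass 70% of its speed; a pose out of reach is approached as far as the arm can. A call with a gripper value outside its range is refused whole. The fingers move at their own pace and stop on an object; "force" is the grip in N (left out, the last holds). Time passes only in rows, so rows that repeat a pose let the fingers close. It gives the time, the measured TCP pose, the force, the opening and the grip force at its end, in the units of the state.
- manip.get_obs(): the state, without advancing time (a new reading comes with each control period).
- manip.capture(name): name is "scene" or "side" or "wrist"; returns a dict with "image" (480x640x3 uint8, red, green, blue), "fx", "fy", "cx", "cy" (pixels), "R" (3x3) and "t" (3): a world point X has camera coordinates R X + t; the wrist camera has in their place "T_tool_cam" (4x4, takes a point from camera to tool coordinates, whose origin is the TCP and whose axes are the flange's). Camera axes: x right, y down, z forward; pixel columns grow to the right and rows downward; lengths in m; the calibration is good to about 2 mm. A picture is of the moment at which its call begins: read the wrist's pose just before it. There is no depth.
- manip.sign_off(): hands the job in; it is judged then, once.
The state is a dict: "time": time; "joint_positions": joint angles; "joint_velocities": joint speeds; "effort": joint torques, N m; "position": TCP position; "orientation": TCP orientation; "wrist_force": force on the tool from outside, world axes, zero at the start; "wrist_torque": the same for the moment, N m; "width": finger opening in m; "grip_force": force on a finger pad.
Only numpy, scipy, OpenCV 4.12 (cv2) and the standard library are available. Lean on these libraries where they do the work, as an engineer would, in place of code of your own. Each camera call takes 0.05 s, during which the arm holds its last target. There are 200 camera calls.

TASK

Two sauce bottles have fallen over among the jars, one long and square, one short and round. Tip each one up on the edge of its bottom, without lifting it off the table before it is upright, then carry it upright and stand it flat on the floor of the tray that holds the standing bottle of its own kind; do not drop it from the air. Leave the jars, the cup, the tape core and the bottles already standing as they are, upright and in their places.

Things in the scene. Friction and masses are not known exactly. Their poses are not given: they have to be found in the camera images.
- long_bottle: long amber glass bottle, wooden ball stopper, white label, lying at first; 170 mm long, 0.36-0.65 kg. From the foot, mm: square body 46 x 46 x 110, lying on a flat side; taper and neck 30, narrowing to 26 dia; wooden ball knob 34 dia at the end. Origin on the long axis, 65 mm from the foot, 105 from the knob end, 23 above the table when lying. x axis from foot to knob
- long_foot (a point): centre of the foot (flat bottom face) of the long bottle; its axes are the bottle's
- long_knob (a point): centre of the ball knob of the long bottle, 153 mm from the foot; gripped lightly across the bottle, it swivels between the fingertips
- short_bottle: short amber glass bottle, wooden ball stopper, white label, lying at first; 140 mm long, 0.28-0.52 kg. From the foot, mm: round body 50 dia x 80, can roll; taper and neck 30, narrowing to 26 dia; wooden ball knob 34 dia at the end. Origin on the long axis, 50 mm from the foot, 90 from the knob end, 25 above the table when lying. x axis from foot to knob
- short_foot (a point): centre of the foot (flat bottom face) of the short bottle; its axes are the bottle's
- short_knob (a point): centre of the ball knob of the short bottle, 123 mm from the foot; gripped lightly across the bottle, it swivels between the fingertips
- long_tray: shallow white tray, fixed, in which another long square bottle stands; 240 x 110 mm outside, walls 4 thick and 18 high, floor 4 thick. The two trays are alike, one at each side; which side is which varies. Origin: centre of its underside, x along its length, z up; the mate stands near x = +60 mm, x from -116 to about +30 mm is free
- long_mate: the long square bottle already standing in this tray, same size and look as the lying long one (170 mm tall), loose; bystander. Origin: centre of its foot, z up
- short_tray: shallow white tray, fixed, in which another short round bottle stands; 240 x 110 mm outside, walls 4 thick and 18 high, floor 4 thick. The two trays are alike, one at each side; which side is which varies. Origin: centre of its underside, x along its length, z up; the mate stands near x = +60 mm, x from -116 to about +30 mm is free
- short_mate: the short round bottle already standing in this tray, same size and look as the lying short one (140 mm tall), loose; bystander. Origin: centre of its foot, z up
- jar0: a small glass jar with a gold lid, 56 mm wide, 62 mm tall, standing beside the long bottle, on its left side seen from foot to knob; bystander. Origin: centre of its underside
- jar1: a small glass jar with a gold lid, 56 mm wide, 62 mm tall, standing beside the long bottle, on its right side seen from foot to knob; bystander. Origin: centre of its underside
- jar2: a small glass jar with a gold lid, 56 mm wide, 62 mm tall, standing beside the short bottle, on its left side seen from foot to knob; bystander. Origin: centre of its underside
- jar3: a small glass jar with a gold lid, 56 mm wide, 62 mm tall, standing beside the short bottle, on its right side seen from foot to knob; bystander. Origin: centre of its underside
- tape_roll: a cardboard tape core lying flat, 72 mm outside, 48 mm inside, 45 mm tall, nearest the robot; bystander. Origin: centre of its underside
- cup: a white ceramic cup, 64 mm wide at the rim, 70 mm tall, beyond the bottles; bystander. Origin: centre of its underside
There are look-alikes about, which are no part of the job. What is shaped like the short_bottle but black or purple is not meant.

How it is judged:
By the outcome, as a careful person would: the job done as asked, in the order asked, and still so for the second after the job is handed in, with the robot touching nothing.
It also fails if it takes over 69 s, if anything falls off the work surface, if the arm or the gripper's body presses on something with over 40 N, if the wrist force passes 120 N, or if a joint passes its speed limit or range.

## Working session

There is one attempt and no reset: what is moved stays moved. The work goes in short steps, Python scripts to look and compute and a tool call to move; the robot and the scene stay as the last step left them, time stands still between calls to the robot, and variables do not carry over. Pictures are saved under pics/ and viewed, at most 10 in all, crops included, and the job is handed in when it is done.

Besides the shell and the picture viewer there is one more tool, called after "Request:" as name(argument=value, ...), one argument or row to a line, values as JSON. step_arm: Moves the arm, as the interface text tells. Its arguments: {"type":"object","properties":{"moves":{"type":"array","items":{"type":"array","items":{"type":"number"}}},"force":{"type":"number"}},"required":["moves"]}

```bash
ls; mkdir -p pics; python3 - <<'E'
from workcell import manip
import cv2,json,numpy as np
o=manip.get_obs();print({k:np.round(v,4).tolist() for k,v in o.items()},manip.pinch_z)
for n in ["scene","side"]:
    c=manip.capture(n);cv2.imwrite(f"pics/{n}0.png",c["image"][:,:,::-1])
    np.savez(f"{n}.npz",**{k:c[k] for k in c if k!="image"})
    print(n,c["fx"],c["cx"],c["cy"],(-np.array(c["R"]).T@c["t"]).round(3),np.round(c["R"],3).tolist())
c=manip.capture("wrist");cv2.imwrite("pics/wrist0.png",c["image"][:,:,::-1]);print(c["fx"],np.round(c["T_tool_cam"],4).tolist())
E
```

```text
pics
{'time': 0.0, 'joint_positions': [-1.4275, 0.4942, 1.3461, 0.0001, 1.3025, -0.0955], 'joint_velocities': [-0.001, -0.002, 0.0001, 0.0019, -0.0003, -0.0009], 'effort': [0.0087, -88.213, -38.3854, 0.0004, 0.0102, -0.0], 'position': [0.1478, -0.6069, 0.2307], 'orientation': [0.9929, 0.1191, 0.0, -0.0006], 'wrist_force': [0.7006, -0.4863, 0.9977], 'wrist_torque': [-0.0407, -0.0181, -0.0254], 'grip_force': 0.0, 'width': 0.0852} -0.0187
scene 503.3046839783902 319.8044808996543 234.0655581698004 [ 1.274 -0.442  0.833] [[0.513, 0.858, -0.016], [0.559, -0.349, -0.752], [-0.651, 0.377, -0.659]]
side 550.151298331837 309.73281021304814 233.49892509081604 [0.241 0.739 0.926] [[-0.945, -0.328, -0.002], [-0.245, 0.708, -0.662], [0.219, -0.625, -0.749]]
350.39054646238964 [[0.0006, -0.9646, -0.2638, 0.0676], [1.0, 0.0005, 0.0003, -0.0013], [-0.0001, -0.2638, 0.9646, -0.1419], [0.0, 0.0, 0.0, 1.0]]
```

View pics/scene0.png

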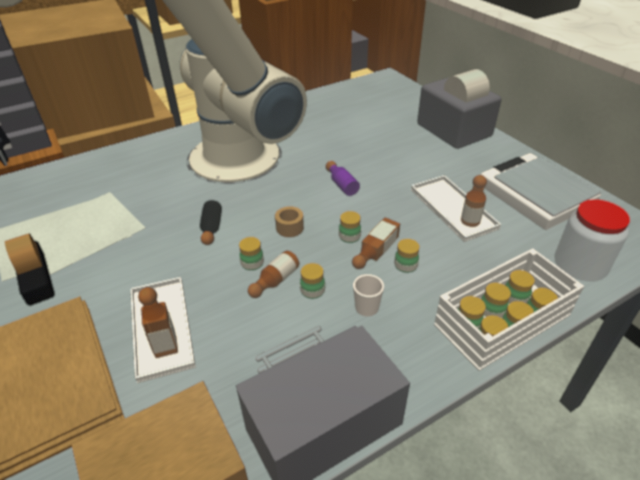

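View pics/side0.png

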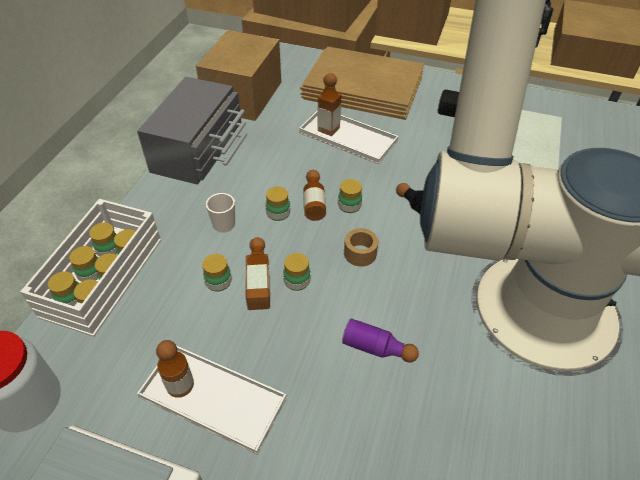

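The scene and side views show these candidates:

| Object | Scene pixel | Side pixel | Choice |
|---|---|---|---|
| Lying amber bottle, square | (378,243) | (258,275) | wanted, `long_bottle` |
| Lying amber bottle, round | (274,274) | (314,197) | wanted, `short_bottle` |
| Black bottle | (210,222) | – | look-alike |
| Purple bottle | (343,178) | (375,338) | look-alike |
| Standing square mate | (157,325) | (330,105) | marks the long tray |
| Standing round mate | (474,203) | (175,370) | marks the short tray |

I'll check this choice in one close crop.

```bash
cat > h.py <<'E'
import cv2,numpy as np
C={n:np.load(f"{n}.npz") for n in ["scene","side"]}
def cam(n):
    c=C[n];return np.array(c["R"]),np.array(c["t"]).ravel(),np.array([[c["fx"],0,c["cx"]],[0,c["fy"],c["cy"]],[0,0,1.]])
def ray(n,p):
    R,t,K=cam(n);d=R.T@np.linalg.inv(K)@np.array([*p,1.]);return -R.T@t,d/np.linalg.norm(d)
def plane(n,p,z):
    o,d=ray(n,p);return o+d*(z-o[2])/d[2]
def tri(r1,r2):
    (a,d),(b,e)=r1,r2
    s=np.linalg.lstsq(np.c_[d,-e],b-a,rcond=None)[0]
    p,q=a+s[0]*d,b+s[1]*e;return (p+q)/2,np.linalg.norm(p-q)*1000
def proj(n,X):
    R,t,K=cam(n);v=K@(R@np.array(X)+t);return v[:2]/v[2]
E
python3 - <<'E'
import cv2,numpy as np
from h import *
im={n:cv2.imread(f"pics/{n}0.png") for n in C}
def crop(n,x,y,w=80,h=60): return cv2.resize(im[n][y-h//2:y+h//2,x-w//2:x+w//2],(400,300),interpolation=cv2.INTER_CUBIC)
cv2.imwrite("pics/crop.png",np.vstack([np.hstack([crop("scene",378,243),crop("side",258,275)]),np.hstack([crop("scene",274,274),crop("side",314,197)])]))
P={"long_knob":((360,260),(258,245)),"short_knob":((256,288),(313,176)),"longmate_knob":((148,296),(330,80)),"shortmate_knob":((479,182),(167,350)),
"jar0?":((350,216),(296,262)),"jar1?":((408,245),(215,262)),"jar2":((250,243),(350,185)),"jar3":((312,270),(277,193)),"tape":((289,214),(361,240))}
for k,(a,b) in P.items():
    X,e=tri(ray("scene",a),ray("side",b));print(k,X.round(3),round(e,1))
for n,cs in {"scene":[(132,290),(180,279),(193,367),(137,376),(412,187),(443,177),(498,224),(466,238)],"side":[(300,128),(317,109),(397,138),(379,159),(138,392),(174,347),(285,397),(258,448)]}.items():
    for c in cs: print(n,c,plane(n,c,.018).round(3))
E
```

```text
long_knob [0.6   0.053 0.023] 1.2
short_knob [ 0.557 -0.189  0.026] 1.2
longmate_knob [ 0.586 -0.404  0.154] 2.2
shortmate_knob [0.613 0.387 0.123] 0.6
jar0? [0.494 0.097 0.06 ] 2.8
jar1? [0.649 0.151 0.06 ] 0.6
jar2 [ 0.455 -0.152  0.062] 1.6
jar3 [ 0.603 -0.074  0.06 ] 0.9
tape [ 0.389 -0.016  0.044] 2.2
scene (132, 290) [ 0.41  -0.422  0.018]
scene (180, 279) [ 0.434 -0.321  0.018]
scene (193, 367) [ 0.67  -0.377  0.018]
scene (137, 376) [ 0.634 -0.473  0.018]
scene (412, 187) [0.435 0.339 0.018]
scene (443, 177) [0.443 0.442 0.018]
scene (498, 224) [0.671 0.421 0.018]
scene (466, 238) [0.668 0.317 0.018]
side (300, 128) [ 0.653 -0.363  0.018]
side (317, 109) [ 0.638 -0.457  0.018]
side (397, 138) [ 0.401 -0.406  0.018]
side (379, 159) [ 0.424 -0.31   0.018]
side (138, 392) [0.669 0.431 0.018]
side (174, 347) [0.653 0.331 0.018]
side (285, 397) [0.422 0.355 0.018]
side (258, 448) [0.432 0.452 0.018]
```

View pics/crop.png

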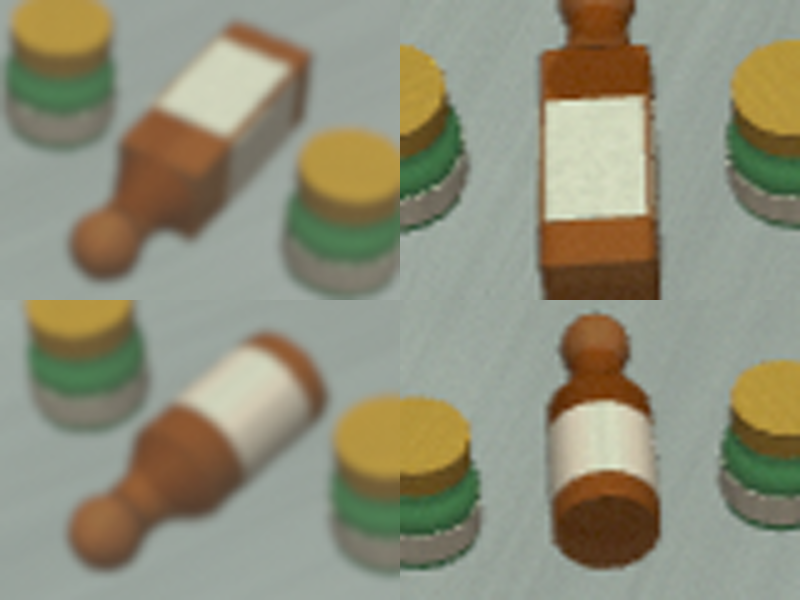

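The crop confirms it. In the top row the square bottle is the long one, with its knob at scene (360,260). In the bottom row the round bottle is the short one, with its knob at scene (256,288). The knob heights of 23 and 26 mm fit a lying bottle. Next I'll take the axes from colour masks and move the wrist camera over the bottles.

```bash
python3 - <<'E'
from h import *
# long foot: top edge of foot face in side view; short foot: face ellipse centre
print("long foot top mid", plane("side",(258,297.4),.046).round(3), plane("scene",(338+0.2*270,213+.2*37),.046).round(3))
print("short foot ctr", plane("side",(274+.2*207,167+.2*232),.025).round(3))
E
```

```text
long foot top mid [0.539 0.194 0.046] [0.546 0.184 0.046]
short foot ctr [ 0.512 -0.074  0.025]
```

Request:
step_arm(
  moves=[
    [0.05, -0.04, -0.03, 0, 1],
    [0.1, -0.08, -0.06, 0, 1],
    [0.15, -0.13, -0.09, 0, 1],
    [0.2, -0.18, -0.12, 0, 1],
    [0.24, -0.22, -0.12, 0, 1],
    [0.27, -0.26, -0.12, 0, 1],
    [0.28, -0.3, -0.12, 0, 1],
    [0.28, -0.34, -0.12, 0, 1],
    [0.28, -0.37, -0.12, 0, 1],
    [0.28, -0.37, -0.12, 0, 1],
    [0.28, -0.37, -0.12, 0, 1],
  ],
)

```text
time: 1.25
position: [0.3319, -0.1769, 0.3516]
orientation: [0.993, 0.121, 0.0, -0.0]
wrist_force: [0.3, -1.0, -0.2]
width: 0.0855
grip_force: 0.0
```

Request:
step_arm(
  moves=[
    [0.04, -0.03, 0, 0, 1],
    [0.08, -0.06, 0, 0, 1],
    [0.12, -0.09, 0, 0, 1],
    [0.16, -0.12, 0, 0, 1],
    [0.21, -0.15, 0, 0, 1],
    [0.21, -0.15, 0, 0, 1],
    [0.21, -0.15, 0, 0, 1],
    [0.21, -0.15, 0, 0, 1],
  ],
)

```text
time: 2.05
position: [0.5004, 0.0132, 0.351]
orientation: [0.993, 0.119, -0.0, 0.0]
wrist_force: [-0.3, -0.7, -0.1]
width: 0.0853
grip_force: 0.0
```

```bash
cat >> h.py <<'E'
from scipy.spatial.transform import Rotation as Ro
def wshot(name):
    from workcell import manip
    o=manip.get_obs();c=manip.capture("wrist");cv2.imwrite(f"pics/{name}.png",c["image"][:,:,::-1])
    T=np.eye(4);T[:3,:3]=Ro.from_quat(o["orientation"]).as_matrix();T[:3,3]=o["position"]
    M=T@np.array(c["T_tool_cam"]);R=M[:3,:3].T
    C[name]=dict(R=R,t=-R@M[:3,3],fx=c["fx"],fy=c["fy"],cx=c["cx"],cy=c["cy"]);np.savez(name+".npz",**C[name]);return o
E
python3 - <<'E'
from h import *
print(wshot("w1")["position"])
E
```

```text
[0.50036522 0.01315659 0.35099466]
```

View pics/w1.png

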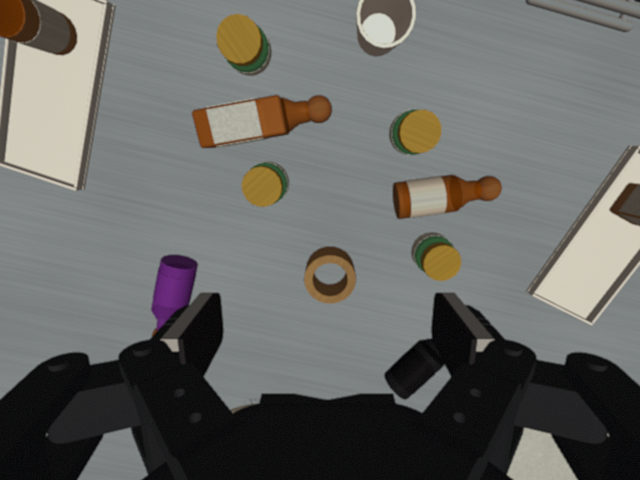

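The wrist view shows both bottles: the long knob is at (319,109) with its foot near (198,129), and the short knob is at (488,188) with its foot near (398,199). I'll refine these with masks.

```bash
python3 - <<'E'
from h import *
im=cv2.imread("pics/w1.png");hsv=cv2.cvtColor(im,cv2.COLOR_BGR2HSV)
def meas(n,box,k0):
    x0,y0,x1,y1=box;m=np.zeros(im.shape[:2],np.uint8)
    h=hsv[y0:y1,x0:x1].astype(int);b=im[y0:y1,x0:x1].astype(int)
    m[y0:y1,x0:x1]=(((h[...,1]>110)&(h[...,0]<18))|((b[...,2]>b[...,0]+4)&(b[...,2]>150)))*255
    m=cv2.morphologyEx(m,cv2.MORPH_CLOSE,np.ones((5,5)))
    nc,l,s,_=cv2.connectedComponentsWithStats(m);i=l[k0[1],k0[0]];c=max(cv2.findContours((l==i).astype(np.uint8),0,1)[0],key=cv2.contourArea)
    return c[:,0,:].astype(float)
for n,box,k0,zc,rf in [("long",(185,85,345,155),(318,110),.023,23),("short",(385,165,510,225),(486,188),.025,25)]:
    c=meas(n,box,k0)
    near=c[(c[:,0]>k0[0]+2)]; A=np.c_[2*near,np.ones(len(near))];s=np.linalg.lstsq(A,(near**2).sum(1),rcond=None)[0]
    r=np.sqrt(s[2]+s[0]**2+s[1]**2);K=s[:2]
    v2=(360,260) if n=="long" else (256,288);v3=(258,245) if n=="long" else (313,176)
    for a,b in [(("w1",K),("side",v3)),(("w1",K),("scene",v2))]:
        X,e=tri(ray(*a),ray(*b));print(n,"knob tri",X.round(4),round(e,1))
    kp=plane("w1",K,zc);print(n,"knob px",K.round(1),"r",r.round(1),"plane",kp.round(4),"rectangle",cv2.minAreaRect(c.astype(np.float32)))
    # body silhouette in world at top height & axis height: two side edges by column bins
    zs=.046 if n=="long" else .025
    W=np.array([plane("w1",p,zs)[:2] for p in c]);
    for it in range(1):
        u=None
    far=c[np.argsort(c@np.array([1,-.2]))[:8]];print("contour foot end",far.tolist())
    # edges: columns within body
    bx=(210,265) if n=="long" else (403,440)
    mid=[]
    for col in range(*bx,3):
        ys=c[np.abs(c[:,0]-col)<1.5][:,1]
        t,b=ys.min(),ys.max();mid.append((col,t,b))
    mid=np.array(mid);pt=[np.array([plane("w1",(m[0],m[j]),zs)[:2] for m in mid]) for j in(1,2)]
    for P in pt:
        f=cv2.fitLine(P.astype(np.float32),2,0,.001,.001).ravel();print(" edge dir deg",np.degrees(np.arctan(f[1]/f[0])).round(1),f[2:].round(4))
for k,p,z in [("jar0",(264,186),.062),("jar1",(240,40),.062),("jar2",(441,262),.062),("jar3",(419,131),.062),("long foot top mid",(198,129),.046)]:
    print(k,plane("w1",p,z).round(4))
E
```

```text
Traceback (most recent call last):
  File "h.py", line 6, in ray
    R,t,K=cam(n);d=R.T@np.linalg.inv(K)@np.array([*p,1.]);return -R.T@t,d/np.linalg.norm(d)
          ~~~^^^
  File "h.py", line 4, in cam
    c=C[n];return np.array(c["R"]),np.array(c["t"]).ravel(),np.array([[c["fx"],0,c["cx"]],[0,c["fy"],c["cy"]],[0,0,1.]])
      ~^^^
KeyError: 'w1'
```

```bash
sed -i 's/^C=.*/import glob\nC={f[:-4]:np.load(f) for f in glob.glob("*.npz")}/' h.py; python3 - <<'E'
from h import *
im=cv2.imread("pics/w1.png");hsv=cv2.cvtColor(im,cv2.COLOR_BGR2HSV)
def meas(box,k0):
    x0,y0,x1,y1=box;m=np.zeros(im.shape[:2],np.uint8)
    h=hsv[y0:y1,x0:x1].astype(int);b=im[y0:y1,x0:x1].astype(int)
    m[y0:y1,x0:x1]=(((h[...,1]>110)&(h[...,0]<18))|((b[...,2]>b[...,0]+4)&(b[...,2]>150)))*255
    m=cv2.morphologyEx(m,cv2.MORPH_CLOSE,np.ones((5,5)))
    l=cv2.connectedComponents(m)[1];c=max(cv2.findContours((l==l[k0[1],k0[0]]).astype(np.uint8),0,1)[0],key=cv2.contourArea)
    return c[:,0,:].astype(float)
for n,box,k0,zc,zs,bx,v2,v3 in [("long",(185,85,345,155),(318,110),.023,.046,(210,265),(360,260),(258,245)),("short",(385,165,510,225),(486,188),.025,.025,(403,440),(256,288),(313,176))]:
    c=meas(box,k0)
    q=c[c[:,0]>k0[0]+2];s=np.linalg.lstsq(np.c_[2*q,np.ones(len(q))],(q**2).sum(1),rcond=None)[0]
    K=s[:2];r=np.sqrt(s[2]+K@K)
    for b in [("side",v3),("scene",v2)]:
        X,e=tri(ray("w1",K),ray(*b));print(n,"knob tri",X.round(4),round(e,1))
    print(" knob px",K.round(1),"r",r.round(1),"plane",plane("w1",K,zc).round(4))
    for j in (np.min,np.max):
        P=[plane("w1",(x,j(c[np.abs(c[:,0]-x)<1.5][:,1])),zs)[:2] for x in range(*bx,3)]
        f=cv2.fitLine(np.array(P,np.float32),2,0,.001,.001).ravel();print(" edge deg",np.degrees(np.arctan(f[1]/f[0])).round(1),f[2:].round(4))
    print(" foot end px",c[np.argsort(c@np.array([1,-.2]))[:6]].tolist())
for k,p,z in [("jar0",(264,186),.062),("jar1",(240,40),.062),("jar2",(441,262),.062),("jar3",(419,131),.062),("long foot top mid",(198,129),.046),("short foot",(396,200),.025)]:
    print(k,plane("w1",p,z).round(4))
E
```

```text
long knob tri [0.6017 0.0519 0.0206] 3.5
long knob tri [0.6028 0.0521 0.0256] 0.6
 knob px [317.  108.6] r 13.3 plane [0.6031 0.0524 0.023 ]
 edge deg -66.7 [0.5857 0.1459]
 edge deg -66.5 [0.5416 0.1382]
 foot end px [[192.0, 113.0], [192.0, 112.0], [193.0, 117.0], [193.0, 116.0], [194.0, 121.0], [195.0, 125.0]]
short knob tri [ 0.5603 -0.1968  0.0178] 0.9
short knob tri [ 0.5606 -0.1907  0.0306] 0.8
 knob px [489.1 187.8] r 11.1 plane [ 0.5608 -0.193   0.025 ]
 edge deg -73.8 [ 0.5444 -0.1033]
 edge deg -66.5 [ 0.5058 -0.1157]
 foot end px [[395.0, 208.0], [395.0, 207.0], [396.0, 212.0], [394.0, 201.0], [396.0, 211.0], [395.0, 206.0]]
jar0 [0.4979 0.0932 0.062 ]
jar1 [0.6493 0.1495 0.062 ]
jar2 [ 0.4558 -0.1489  0.062 ]
jar3 [ 0.6044 -0.0716  0.062 ]
long foot top mid [0.5443 0.1867 0.046 ]
short foot [ 0.5157 -0.0773  0.025 ]
```

Request:
step_arm(
  moves=[
    [0.02, 0, 0.02, -0.145, 1],
    [0.04, 0, 0.05, -0.29, 1],
    [0.06, 0, 0.08, -0.435, 1],
    [0.08, -0.01, 0.11, -0.58, 1],
    [0.1, -0.013, 0.14, -0.725, 1],
    [0.109, -0.0136, 0.17, -0.87, 1],
    [0.109, -0.0136, 0.2, -1.015, 1],
    [0.109, -0.0136, 0.22, -1.16, 1],
    [0.109, -0.0136, 0.22, -1.305, 1],
    [0.109, -0.0136, 0.22, -1.45, 1],
    [0.109, -0.0136, 0.22, -1.595, 1],
    [0.109, -0.0136, 0.22, -1.74, 1],
  ],
)

```text
time: 3.3
position: [0.6032, 0.0512, 0.1318]
orientation: [0.547, 0.837, 0.0, 0.0]
wrist_force: [0.1, -0.8, 1.1]
width: 0.0856
grip_force: 0.0
```

Request:
step_arm(
  moves=[
    [0, 0, 0, 0, 1],
    [0, 0, 0, 0, 1],
  ],
)

```text
time: 3.5
position: [0.6034, 0.0518, 0.1317]
orientation: [0.552, 0.834, 0.0, 0.0]
wrist_force: [0.9, -0.3, -0.4]
width: 0.0855
grip_force: 0.0
```

```bash
python3 - <<'E'
from h import *
o=wshot("w2");print(o["position"],np.round(o["orientation"],4),np.round(o["joint_positions"],2),Ro.from_quat(o["orientation"]).as_matrix().round(4).tolist())
print(proj("w2",(.603,.0525,.023)))
E
```

```text
[0.60343982 0.05182342 0.13166808] [5.516e-01 8.341e-01 1.000e-04 2.000e-04] [-0.01  0.58  1.51 -0.    1.06 -0.41] [[-0.3914, 0.9202, 0.0003], [0.9202, 0.3914, -0.0001], [-0.0002, 0.0003, -1.0]]
[325.1491973  236.86189033]
```

View pics/w2.png

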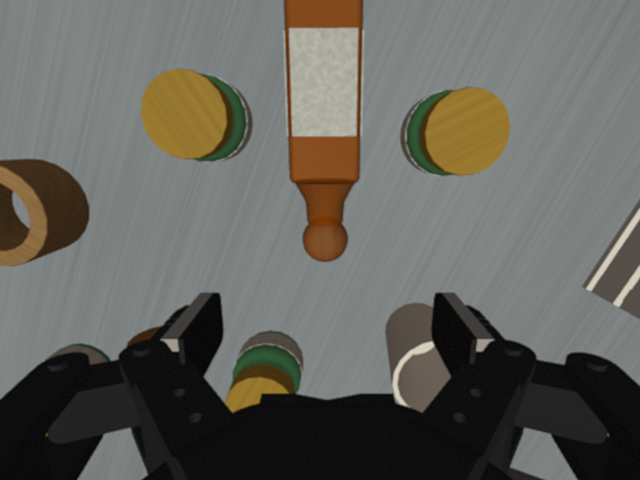

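```bash
python3 - <<'E'
from h import *
print("cup",plane("w1",(386,12),.07).round(3),plane("scene",(368,285),.07).round(3),plane("side",(221,203),.07).round(3))
for p in [(325,240)]: print(plane("w2",p,.023).round(4))
for a,b in [((285,30),(290,180)),((363,30),(360,180))]:
    A,B=plane("w2",a,.046),plane("w2",b,.046);print(A.round(3),B.round(3),np.degrees(np.arctan2(*(B-A)[[1,0]])))
E
```

```text
cup [0.711 0.001 0.07 ] [ 0.709 -0.003  0.07 ] [0.703 0.004 0.07 ]
[0.6038 0.0502 0.023 ]
[0.531 0.163 0.046] [0.565 0.084 0.046] -66.59547684767173
[0.572 0.181 0.046] [0.607 0.102 0.046] -66.65097047252198
```

Request:
step_arm(
  moves=[
    [-0.001, 0, 0.04, 0, 1],
    [-0.001, 0, 0.08, 0, 1],
    [-0.001, 0, 0.11, 0, 1],
    [-0.001, 0, 0.1265, 0, 1],
    [-0.001, 0, 0.1265, 0, 1],
    [-0.001, 0, 0.1265, 0, -0.5],
    [-0.001, 0, 0.1265, 0, -0.5],
    [-0.001, 0, 0.1265, 0, -0.5],
    [-0.001, 0, 0.1265, 0, -0.5],
    [-0.001, 0, 0.1265, 0, -0.5],
    [-0.001, 0, 0.1265, 0, -0.5],
    [-0.001, 0, 0.1265, 0, -0.5],
  ],
  force=20,
)

```text
time: 4.75
position: [0.6046, 0.0518, 0.0055]
orientation: [0.549, 0.836, 0.0, 0.001]
wrist_force: [0.3, -1.4, 7.4]
width: 0.0327
grip_force: 19.4
```

```bash
python3 - <<'E'
from h import *
def arc(L,r,th0,th1,n):
    p=lambda t:np.array([L*np.cos(t)-r*np.sin(t),L*np.sin(t)+r*np.cos(t)])
    for t in np.radians(np.linspace(th0,th1,n+1)[1:]):
        dx,dz=p(t)-p(np.radians(th0));print([round(-dx,3),0,round(-dz,3),0,-1],end=", ")
    print()
for L,r in [(.153,.023),(.123,.025)]:
    arc(L,r,0,44,12);arc(L,r,44,90,12)
E
```

```text
[np.float64(0.002), 0, np.float64(-0.01), 0, -1], [np.float64(0.004), 0, np.float64(-0.019), 0, -1], [np.float64(0.007), 0, np.float64(-0.029), 0, -1], [np.float64(0.011), 0, np.float64(-0.038), 0, -1], [np.float64(0.015), 0, np.float64(-0.047), 0, -1], [np.float64(0.02), 0, np.float64(-0.056), 0, -1], [np.float64(0.025), 0, np.float64(-0.064), 0, -1], [np.float64(0.031), 0, np.float64(-0.072), 0, -1], [np.float64(0.037), 0, np.float64(-0.08), 0, -1], [np.float64(0.044), 0, np.float64(-0.087), 0, -1], [np.float64(0.051), 0, np.float64(-0.094), 0, -1], [np.float64(0.059), 0, np.float64(-0.1), 0, -1], 
[np.float64(0.008), 0, np.float64(-0.006), 0, -1], [np.float64(0.017), 0, np.float64(-0.011), 0, -1], [np.float64(0.026), 0, np.float64(-0.016), 0, -1], [np.float64(0.036), 0, np.float64(-0.021), 0, -1], [np.float64(0.046), 0, np.float64(-0.024), 0, -1], [np.float64(0.055), 0, np.float64(-0.027), 0, -1], [np.float64(0.066), 0, np.float64(-0.029), 0, -1], [np.float64(0.076), 0, np.float64(-0.031), 0, -1], [np.float64(0.086), 0, np.float64(-0.032), 0, -1], [np.float64(0.096), 0, np.float64
[... 639 characters left out ...]
(0.045), 0, np.float64(-0.074), 0, -1], [np.float64(0.052), 0, np.float64(-0.078), 0, -1], 
[np.float64(0.007), 0, np.float64(-0.005), 0, -1], [np.float64(0.014), 0, np.float64(-0.009), 0, -1], [np.float64(0.022), 0, np.float64(-0.012), 0, -1], [np.float64(0.03), 0, np.float64(-0.015), 0, -1], [np.float64(0.038), 0, np.float64(-0.018), 0, -1], [np.float64(0.046), 0, np.float64(-0.02), 0, -1], [np.float64(0.054), 0, np.float64(-0.021), 0, -1], [np.float64(0.063), 0, np.float64(-0.022), 0, -1], [np.float64(0.071), 0, np.float64(-0.022), 0, -1], [np.float64(0.079), 0, np.float64(-0.022), 0, -1], [np.float64(0.088), 0, np.float64(-0.021), 0, -1], [np.float64(0.096), 0, np.float64(-0.02), 0, -1],
```

Request:
step_arm(
  moves=[
    [0.002, 0, -0.01, 0, -0.5],
    [0.004, 0, -0.019, 0, -0.5],
    [0.007, 0, -0.029, 0, -0.5],
    [0.011, 0, -0.038, 0, -0.5],
    [0.015, 0, -0.047, 0, -0.5],
    [0.02, 0, -0.056, 0, -0.5],
    [0.025, 0, -0.064, 0, -0.5],
    [0.031, 0, -0.072, 0, -0.5],
    [0.037, 0, -0.08, 0, -0.5],
    [0.044, 0, -0.087, 0, -0.5],
    [0.051, 0, -0.094, 0, -0.5],
    [0.059, 0, -0.1, 0, -0.5],
  ],
  force=20,
)

```text
time: 5.95
position: [0.5805, 0.1066, 0.1054]
orientation: [0.549, 0.836, 0.0, 0.0]
wrist_force: [0.1, -1.8, 0.7]
width: 0.0327
grip_force: 20.4
```

```bash
python3 - <<'E'
from workcell import manip
import cv2,numpy as np
a=manip.capture("side")["image"][130:330,160:360,::-1];b=manip.capture("scene")["image"][160:360,250:450,::-1]
cv2.imwrite("pics/m1.png",cv2.resize(np.hstack([a,b]),(800,400)))
print(manip.get_obs()["wrist_force"])
E
```

```text
[ 0.3373572  -1.26267873 -0.59414674]
```

View pics/m1.png

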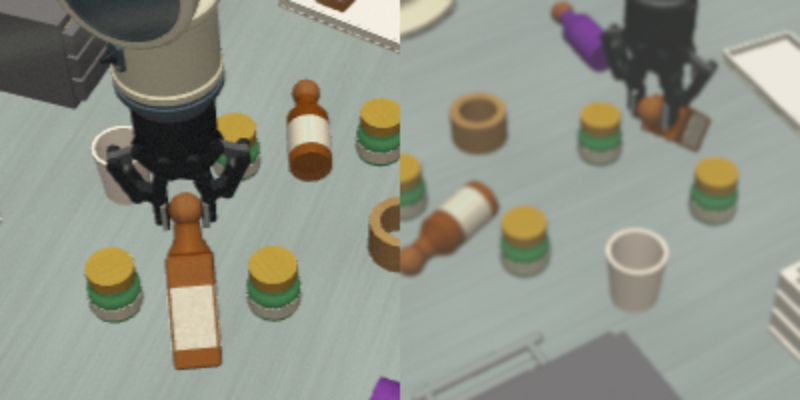

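The picture shows the long bottle tilting about its foot, with the knob swivelling between the fingertips and the jars untouched. I'll continue the arc.

Request:
step_arm(
  moves=[
    [0.008, 0, -0.005, 0, -0.5],
    [0.017, 0, -0.01, 0, -0.5],
    [0.026, 0, -0.015, 0, -0.5],
    [0.036, 0, -0.02, 0, -0.5],
    [0.046, 0, -0.023, 0, -0.5],
    [0.055, 0, -0.026, 0, -0.5],
    [0.066, 0, -0.028, 0, -0.5],
    [0.076, 0, -0.03, 0, -0.5],
    [0.086, 0, -0.031, 0, -0.5],
    [0.096, 0, -0.031, 0, -0.5],
    [0.107, 0, -0.03, 0, -0.5],
    [0.117, 0, -0.029, 0, -0.5],
  ],
)

```text
time: 7.25
position: [0.5338, 0.2145, 0.1339]
orientation: [0.549, 0.836, 0.0, 0.0]
wrist_force: [-0.9, -0.5, 4.4]
width: 0.0324
grip_force: 21.8
```

```bash
python3 - <<'E'
from workcell import manip
import cv2,numpy as np
a=manip.capture("side")["image"][130:330,160:360,::-1];b=manip.capture("scene")["image"][110:310,290:490,::-1]
cv2.imwrite("pics/m2.png",cv2.resize(np.hstack([a,b]),(800,400)))
o=manip.get_obs();print(o["wrist_force"],o["position"],o["width"])
E
```

```text
[-1.28904232  0.24698017  6.29110974] [0.53347353 0.21483865 0.13373359] 0.03247376733963131
```

View pics/m2.png

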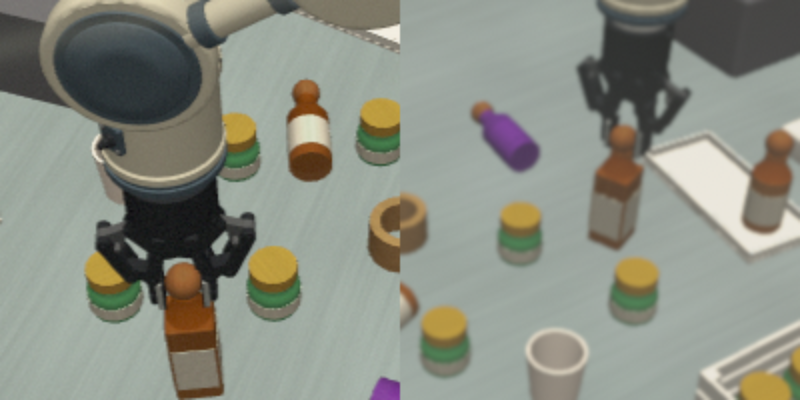

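```bash
python3 - <<'E'
from h import *
print("knob",tri(ray("side",(252,271)),ray("scene",(401.5,179))))
for n,b,t in [("side",(247,328),(243.5,304)),("side",(271,324.5),(268.5,302.5)),("scene",(396.5,232.5),(400.5,204)),("scene",(385,226),(388,199.5))]:
    print(n,plane(n,b,0).round(3),plane(n,t,.11).round(3))
E
python3 -c "
import cv2
from workcell import manip
a=manip.capture('side')['image'][250:340,205:305,::-1];b=manip.capture('scene')['image'][160:250,345:445,::-1]
import numpy as np
cv2.imwrite('pics/m3.png',cv2.resize(np.hstack([a,b]),(800,360),interpolation=cv2.INTER_CUBIC))"
```

```text
knob (array([0.53458743, 0.21006525, 0.1517236 ]), np.float64(0.3632587037941368))
side [0.546 0.239 0.   ] [0.536 0.255 0.11 ]
side [0.505 0.216 0.   ] [0.495 0.237 0.11 ]
scene [0.548 0.201 0.   ] [0.568 0.186 0.11 ]
scene [0.512 0.192 0.   ] [0.539 0.171 0.11 ]
```

View pics/m3.png

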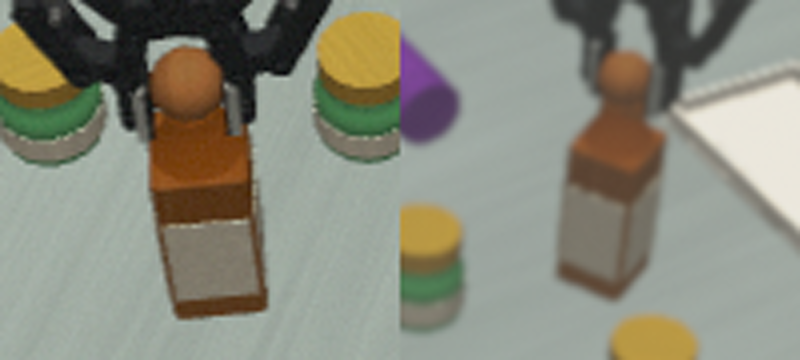

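```bash
python3 - <<'E'
from h import *
for n,b,t in [("side",(249.5,329.5),(243,297.5)),("side",(271.7,327),(268.2,296.2)),("scene",(398.2,234.5),(402,202)),("scene",(384.8,228.8),(388.2,197)),("scene",(407,227),(410.8,195))]:
    B,T=plane(n,b,0),plane(n,t,.11);d=np.array([.397,-.918]);e=(T-B)[:2]
    print(n,B.round(3),T.round(3),"tilt along d deg",np.degrees(np.arctan(e@d/.11)).round(1),"across",np.degrees(np.arctan((e@[.918,.397])/.11)).round(1))
print("knob",tri(ray("side",(252,270)),ray("scene",(345+225/4,160+80/4))))
E
```

```text
side [0.54 0.24 0.  ] [0.542 0.242 0.11 ] tilt along d deg -0.5 across 1.2
side [0.502 0.221 0.   ] [0.501 0.225 0.11 ] tilt along d deg -2.1 across 0.2
scene [0.556 0.2   0.   ] [0.564 0.193 0.11 ] tilt along d deg 4.7 across 2.3
scene [0.521 0.185 0.   ] [0.531 0.178 0.11 ] tilt along d deg 5.4 across 3.4
scene [ 0.545  0.237 -0.   ] [0.553 0.228 0.11 ] tilt along d deg 5.9 across 2.1
knob (array([0.53610538, 0.20772652, 0.15082097]), np.float64(0.5141847555677644))
```

```bash
python3 - <<'E'
from h import *
for n,fn,boxes in [("scene","scene0",{"long":(120,270,205,385),"short":(400,165,510,245)}),("side","side0",{"long":(290,95,405,170),"short":(130,335,295,455)})]:
    im=cv2.imread(f"pics/{fn}.png")
    for k,(x0,y0,x1,y1) in boxes.items():
        b=im[y0:y1,x0:x1].astype(int);m=((b.min(2)>195)&(b[...,2]>=b[...,0]-2)).astype(np.uint8)
        m=cv2.morphologyEx(m,cv2.MORPH_CLOSE,np.ones((5,5)))
        c=max(cv2.findContours(m,0,1)[0],key=cv2.contourArea);h=cv2.convexHull(c)
        a=cv2.approxPolyDP(h,6,True)[:,0]+[x0,y0]
        print(n,k,[(p.tolist(),plane(n,p,.018)[:2].round(3).tolist()) for p in a])
for p in [(530,290),(592,322)]: print("w1 long near",plane("w1",p,.018).round(3))
for p in [(80,190),(112,0),(0,163)]: print("w1 short",plane("w1",p,.018).round(3))
E
```

```text
scene long [([180, 283], [0.446, -0.325]), ([191, 362], [0.657, -0.376]), ([139, 375], [0.634, -0.469]), ([135, 293], [0.423, -0.419])]
scene short [([417, 189], [0.449, 0.344]), ([443, 181], [0.458, 0.429]), ([493, 225], [0.668, 0.408]), ([465, 235], [0.659, 0.323])]
side long [([300, 127], [0.655, -0.367]), ([316, 111], [0.637, -0.447]), ([397, 136], [0.403, -0.414]), ([378, 158], [0.427, -0.313])]
side short [([137, 393], [0.67, 0.433]), ([177, 346], [0.648, 0.327]), ([285, 394], [0.424, 0.35]), ([255, 449], [0.436, 0.455])]
w1 long near [ 0.434 -0.308  0.018]
w1 long near [ 0.408 -0.418  0.018]
w1 short [0.427 0.34  0.018]
w1 short [0.664 0.316 0.018]
w1 short [0.438 0.446 0.018]
```

Request:
step_arm(
  moves=[
    [0, 0, 0.001, 0, -0.5],
    [0, 0, 0.001, 0, -0.5],
    [0, 0, 0.001, 0, -0.5],
    [0, 0, 0.001, 0, -0.5],
    [0, 0, -0.01, 0, -0.5],
    [0, 0, -0.025, 0, -0.5],
    [0, 0, -0.04, 0, -0.5],
    [0, 0, -0.06, 0, -0.5],
    [0, 0, -0.08, 0, -0.5],
    [0, 0, -0.1, 0, -0.5],
    [0, 0, -0.1, 0, -0.5],
  ],
  force=45,
)

```text
time: 8.55
position: [0.5351, 0.2138, 0.2359]
orientation: [0.549, 0.836, 0.001, 0.001]
wrist_force: [0.9, 0.4, -6.6]
width: 0.0313
grip_force: 45.3
```

Request:
step_arm(
  moves=[
    [-0.01, -0.005, 0, 0, -0.5],
    [-0.03, -0.016, 0, 0, -0.5],
    [-0.056, -0.029, 0, 0, -0.5],
    [-0.086, -0.045, 0, 0, -0.5],
    [-0.117, -0.06, 0, 0, -0.5],
    [-0.149, -0.077, 0, 0, -0.5],
    [-0.18, -0.093, 0, 0, -0.5],
    [-0.212, -0.11, 0, 0, -0.5],
    [-0.244, -0.126, 0, 0, -0.5],
    [-0.274, -0.142, 0, 0, -0.5],
    [-0.3, -0.155, 0, 0, -0.5],
    [-0.324, -0.167, 0, 0, -0.5],
  ],
)

```text
time: 9.75
position: [0.508, -0.1518, 0.2323]
orientation: [0.549, 0.836, -0.0, -0.001]
wrist_force: [0.7, 1.1, -5.4]
width: 0.0316
grip_force: 45.4
```

Request:
step_arm(
  moves=[
    [-0.022, -0.011, 0, -0.08, -0.5],
    [-0.044, -0.023, 0, -0.16, -0.5],
    [-0.068, -0.035, 0, -0.25, -0.5],
    [-0.092, -0.047, 0, -0.34, -0.5],
    [-0.116, -0.06, 0, -0.43, -0.5],
    [-0.14, -0.072, 0, -0.52, -0.5],
    [-0.162, -0.084, 0, -0.61, -0.5],
    [-0.18, -0.094, 0, -0.7, -0.5],
    [-0.195, -0.101, 0, -0.79, -0.5],
    [-0.204, -0.105, 0, -0.87, -0.5],
    [-0.206, -0.107, 0, -0.93, -0.5],
    [-0.206, -0.107, 0, -0.93, -0.5],
  ],
)

```text
time: 10.95
position: [0.4917, -0.382, 0.232]
orientation: [0.116, 0.993, 0.001, -0.001]
wrist_force: [-0.5, 0.3, -5.8]
width: 0.0318
grip_force: 45.4
```

```bash
python3 - <<'E'
from h import *
from workcell import manip
o=manip.get_obs();print(o["position"],o["joint_positions"].round(2) if hasattr(o["joint_positions"],"round") else o["joint_positions"])
a=manip.capture("side")["image"][40:190,270:420,::-1];b=manip.capture("scene")["image"][230:380,90:240,::-1]
cv2.imwrite("pics/m4.png",cv2.resize(np.hstack([a,b]),(800,400),interpolation=cv2.INTER_CUBIC))
E
```

```text
[ 0.49167671 -0.38197229  0.23200081] [-0.76  0.49  1.35 -0.    1.31 -2.09]
```

View pics/m4.png

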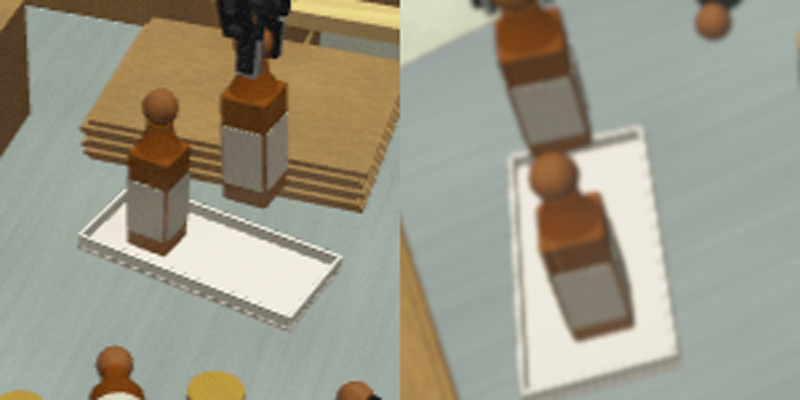

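The picture shows the long bottle hanging upright over the free half of its tray, clear of the mate. I'll lower it, slowing down near the floor.

Request:
step_arm(
  moves=[
    [0, 0, 0.015, 0, -0.5],
    [0, 0, 0.035, 0, -0.5],
    [0, 0, 0.055, 0, -0.5],
    [0, 0, 0.07, 0, -0.5],
    [0, 0, 0.08, 0, -0.5],
    [0, 0, 0.086, 0, -0.5],
    [0, 0, 0.089, 0, -0.5],
    [0, 0, 0.091, 0, -0.5],
    [0, 0, 0.092, 0, -0.5],
    [0, 0, 0.092, 0, -0.5],
    [0, 0, 0.092, 0, -0.5],
  ],
)

```text
time: 12.15
position: [0.4931, -0.3818, 0.1422]
orientation: [0.116, 0.993, -0.0, 0.0]
wrist_force: [-0.5, -0.3, -6.2]
width: 0.0313
grip_force: 45.4
```

Request:
step_arm(
  moves=[
    [0, 0, 0.001, 0, -0.5],
    [0, 0, 0.002, 0, -0.5],
    [0, 0, 0.003, 0, -0.5],
    [0, 0, 0.003, 0, -0.5],
  ],
  force=30,
)

```text
time: 12.55
position: [0.493, -0.3817, 0.1388]
orientation: [0.116, 0.993, -0.0, 0.0]
wrist_force: [0.3, -0.5, -4.6]
width: 0.0312
grip_force: 45.6
```

Request:
step_arm(
  moves=[
    [0, 0, 0.001, 0, -0.5],
    [0, 0, 0.001, 0, -0.5],
  ],
)

```text
time: 12.75
position: [0.4934, -0.3822, 0.1385]
orientation: [0.116, 0.993, -0.001, 0.001]
wrist_force: [-1.0, 0.4, 4.1]
width: 0.0313
grip_force: 46.2
```

Request:
step_arm(
  moves=[
    [0, 0, 0.001, 0, -0.5],
    [0, 0, 0.001, 0, -0.5],
  ],
)

```text
time: 12.95
position: [0.4939, -0.3827, 0.1383]
orientation: [0.116, 0.993, -0.001, 0.001]
wrist_force: [-1.9, -0.5, 12.9]
width: 0.0314
grip_force: 46.9
```

Request:
step_arm(
  moves=[
    [0, 0, 0.001, 0, -0.5],
    [0, 0, 0.001, 0, -0.5],
  ],
)

```text
time: 13.15
position: [0.4944, -0.3831, 0.1382]
orientation: [0.116, 0.993, -0.002, 0.002]
wrist_force: [-2.4, 0.2, 22.8]
width: 0.0315
grip_force: 47.5
```

Request:
step_arm(
  moves=[
    [0, 0, -0.0025, 0, -0.5],
    [0, 0, -0.0025, 0, -0.5],
    [0, 0, -0.0025, 0, 0],
    [0, 0, -0.0025, 0, 0],
    [0, 0, -0.0025, 0, 0.3],
    [0, 0, -0.0025, 0, 0.6],
    [0, 0, -0.0025, 0, 1],
    [0, 0, -0.0025, 0, 1],
    [0, 0, -0.0025, 0, 1],
    [0, 0, -0.0025, 0, 1],
  ],
  force=20,
)

```text
time: 14.15
position: [0.493, -0.3817, 0.1383]
orientation: [0.116, 0.993, -0.0, 0.0]
wrist_force: [-0.1, -0.0, 0.2]
width: 0.0849
grip_force: 0.0
```

Request:
step_arm(
  moves=[
    [0, 0, -0.02, 0, 1],
    [0, 0, -0.045, 0, 1],
    [0, 0, -0.08, 0, 1],
    [0, 0, -0.11, 0, 1],
    [0, 0, -0.12, 0, 1],
  ],
)

```text
time: 14.65
position: [0.4938, -0.3825, 0.2616]
orientation: [0.116, 0.993, -0.001, 0.002]
wrist_force: [0.1, -0.2, 0.5]
width: 0.0854
grip_force: 0.0
```

```bash
python3 - <<'E'
from h import *
from workcell import manip
o=manip.get_obs();print(o["position"],o["joint_positions"])
im=manip.capture("side")["image"];cv2.imwrite("pics/s5.png",im[:,:,::-1])
h=cv2.cvtColor(im,cv2.COLOR_RGB2HSV);m=((h[...,1]>120)&(h[...,0]<16)).astype(np.uint8)*255
x0,y0,x1,y1=290,40,400,170
s=m[y0:y1,x0:x1];cc=cv2.connectedComponentsWithStats(s)
print(cc[2][cc[2][:,4]>40])
ci=cv2.HoughCircles(cv2.resize(cv2.cvtColor(im,cv2.COLOR_RGB2GRAY)[y0:y1,x0:x1],None,fx=4,fy=4),cv2.HOUGH_GRADIENT,1,40,param1=100,param2=18,minRadius=20,maxRadius=45)
print(None if ci is None else (ci[0]/4+[x0,y0,0]).round(1))
E
```

```text
[ 0.49384033 -0.38247566  0.26161477] [-7.54564146e-01  4.64972357e-01  1.30925319e+00  1.84255101e-05
  1.36282226e+00 -2.09260919e+00]
[[    0     0   110   130 12741]
 [   27    33    25    40   558]
 [   63    45    24    39   574]
 [   29    86    20    10    82]
 [   62    97    21    11    89]]
[[348.4 111.6   6.7]]
```

Request:
step_arm(
  moves=[
    [0, 0.02, 0, 0.09, 1],
    [-0.004, 0.05, 0, 0.18, 1],
    [-0.008, 0.08, 0, 0.27, 1],
    [-0.012, 0.11, 0, 0.36, 1],
    [-0.016, 0.14, 0.02, 0.45, 1],
    [-0.02, 0.17, 0.05, 0.54, 1],
    [-0.021, 0.19, 0.08, 0.63, 1],
    [-0.021, 0.2, 0.11, 0.72, 1],
    [-0.021, 0.2, 0.13, 0.81, 1],
    [-0.021, 0.2, 0.13, 0.9, 1],
    [-0.021, 0.2, 0.13, 0.97, 1],
    [-0.021, 0.2, 0.13, 0.97, 1],
  ],
)

```text
time: 15.9
position: [0.5589, -0.1916, 0.127]
orientation: [0.566, 0.824, -0.0, -0.001]
wrist_force: [0.3, 0.4, -0.4]
width: 0.0854
grip_force: 0.0
```

```bash
python3 - <<'E'
from h import *
o=wshot("w3");print(o["position"],o["orientation"])
im=cv2.imread("pics/w3.png");b=im.astype(int);h=cv2.cvtColor(im,cv2.COLOR_BGR2HSV).astype(int)
print("pred knob",proj("w3",(.5608,-.193,.025)),"foot",proj("w3",(.5157,-.0773,.025)))
m=((((h[...,1]>110)&(h[...,0]<16))|((b[...,2]>b[...,0]+4)&(b[...,2]>150)))*255).astype(np.uint8);m[290:]=0
m=cv2.morphologyEx(m,cv2.MORPH_CLOSE,np.ones((5,5)))
n,l,s,_=cv2.connectedComponentsWithStats(m);k=np.round(proj("w3",(.5608,-.193,.025))).astype(int);i=l[k[1],k[0]];print("comp",s[i])
for y in range(s[i][1],s[i][1]+s[i][3],12):
    x=np.where(l[y]==i)[0];A=plane("w3",(x.min(),y),.025);B=plane("w3",(x.max(),y),.025);print(y,x.min(),x.max(),((A+B)/2).round(4)[:2],np.linalg.norm(A-B).round(3))
E
```

```text
[ 0.55888212 -0.19159669  0.12703991] [ 5.66303567e-01  8.24196190e-01 -1.61385576e-04 -9.40474059e-04]
pred knob [327.36358773 243.220454  ] foot [326.57464107  54.05210606]
comp [  287    44    77   219 12330]
44 312 339 [ 0.513  -0.0722] 0.017
56 287 363 [ 0.5152 -0.0787] 0.048
68 287 363 [ 0.5177 -0.0852] 0.048
80 294 355 [ 0.5199 -0.0919] 0.039
92 294 355 [ 0.5224 -0.0986] 0.04
104 295 355 [ 0.5254 -0.1053] 0.039
116 295 354 [ 0.5277 -0.1123] 0.039
128 295 355 [ 0.5307 -0.1192] 0.04
140 296 354 [ 0.5335 -0.1264] 0.039
152 291 361 [ 0.5369 -0.1335] 0.047
164 291 361 [ 0.5397 -0.1409] 0.048
176 291 361 [ 0.5426 -0.1484] 0.048
188 298 354 [ 0.5456 -0.1561] 0.039
200 306 347 [ 0.5489 -0.1638] 0.029
212 309 344 [ 0.552  -0.1718] 0.025
224 310 343 [ 0.5551 -0.1799] 0.024
236 305 348 [ 0.5583 -0.1882] 0.031
248 306 347 [ 0.5615 -0.1966] 0.03
260 316 337 [ 0.5648 -0.2052] 0.015
```

Request:
step_arm(
  moves=[
    [0, 0, 0.04, 0, 1],
    [0, 0, 0.08, 0, 1],
    [0, 0, 0.105, 0, 1],
    [0, 0, 0.12, 0, 1],
    [0, 0, 0.121, 0, 1],
    [0, 0, 0.121, 0, -0.5],
    [0, 0, 0.121, 0, -0.5],
    [0, 0, 0.121, 0, -0.5],
    [0, 0, 0.121, 0, -0.5],
    [0, 0, 0.121, 0, -0.5],
    [0, 0, 0.121, 0, -0.5],
    [0, 0, 0.121, 0, -0.5],
  ],
  force=20,
)

```text
time: 17.15
position: [0.5601, -0.1924, 0.0077]
orientation: [0.566, 0.825, 0.0, 0.001]
wrist_force: [2.3, -4.8, 5.4]
width: 0.0328
grip_force: 19.7
```

Request:
step_arm(
  moves=[
    [0.002, 0, -0.008, 0, -0.5],
    [0.004, 0, -0.015, 0, -0.5],
    [0.007, 0, -0.023, 0, -0.5],
    [0.01, 0, -0.03, 0, -0.5],
    [0.014, 0, -0.037, 0, -0.5],
    [0.018, 0, -0.044, 0, -0.5],
    [0.023, 0, -0.051, 0, -0.5],
    [0.028, 0, -0.057, 0, -0.5],
    [0.033, 0, -0.063, 0, -0.5],
    [0.039, 0, -0.069, 0, -0.5],
    [0.045, 0, -0.074, 0, -0.5],
    [0.052, 0, -0.078, 0, -0.5],
  ],
)

```text
time: 18.35
position: [0.5411, -0.1432, 0.0859]
orientation: [0.566, 0.825, 0.0, 0.001]
wrist_force: [0.1, -3.3, 1.9]
width: 0.0328
grip_force: 20.3
```

Request:
step_arm(
  moves=[
    [0.007, 0, -0.0045, 0, -0.5],
    [0.014, 0, -0.008, 0, -0.5],
    [0.022, 0, -0.011, 0, -0.5],
    [0.03, 0, -0.014, 0, -0.5],
    [0.038, 0, -0.017, 0, -0.5],
    [0.046, 0, -0.019, 0, -0.5],
    [0.054, 0, -0.02, 0, -0.5],
    [0.063, 0, -0.021, 0, -0.5],
    [0.071, 0, -0.021, 0, -0.5],
    [0.079, 0, -0.021, 0, -0.5],
    [0.088, 0, -0.02, 0, -0.5],
    [0.096, 0, -0.019, 0, -0.5],
  ],
)

```text
time: 19.55
position: [0.5057, -0.053, 0.1042]
orientation: [0.566, 0.825, -0.0, -0.0]
wrist_force: [0.3, 0.2, 2.1]
width: 0.0325
grip_force: 21.6
```

Request:
step_arm(
  moves=[
    [0, 0, 0, 0, -0.5],
    [0, 0, 0, 0, -0.5],
  ],
)

```text
time: 19.75
position: [0.5061, -0.0537, 0.1042]
orientation: [0.566, 0.825, -0.0, -0.0]
wrist_force: [-1.9, -0.3, 4.2]
width: 0.0326
grip_force: 21.8
```

```bash
python3 - <<'E'
from h import *
from workcell import manip
o=manip.get_obs();print(o["position"],o["wrist_force"])
d=np.array([.365,-.931])
for n,w in [("side",(.513,-.075)),("scene",(.513,-.075))]:
    im=manip.capture(n)["image"];cv2.imwrite(f"pics/t_{n}.png",im[:,:,::-1])
    b=im.astype(int);h=cv2.cvtColor(im,cv2.COLOR_RGB2HSV)
    m=((h[...,1]>120)&(h[...,0]<14)).astype(np.uint8)
    c=proj(n,(*(np.array([.505,-.055])),.04));k=proj(n,(.505,-.055,.123));f=proj(n,(.505,-.055,0));print(n,"pred foot,mid,knob",f.round(),c.round(),k.round())
    x0,y0=int(c[0]-30),int(min(k[1],f[1])-15);s=m[y0:y0+90,x0:x0+60];cc=cv2.connectedComponentsWithStats(s)
    for st,ce in zip(cc[2][1:],cc[3][1:]):
        if st[4]>25: print(st+[x0,y0,0,0,0],(ce+[x0,y0]).round(1))
    for y in range(0,90,4):
        x=np.where(s[y])[0]
        if len(x): print(y+y0,x.min()+x0,x.max()+x0,end="; ")
    print()
E
```

```text
[ 0.50609078 -0.05365933  0.10421906] [-1.85289158 -0.27638401  4.21695085]
side pred foot,mid,knob [316. 227.] [316. 215.] [316. 188.]
[305 183  22  28 201] [315.2 196.9]
181 312 318; 185 308 320; 189 309 322; 193 310 320; 197 311 321; 201 309 321; 205 305 326; 209 306 320; 229 306 306; 233 310 310; 
scene pred foot,mid,knob [299. 260.] [298. 248.] [297. 220.]
[286 214  21  31 334] [295.4 232.6]
217 290 299; 221 289 298; 225 292 297; 229 291 298; 233 287 305; 237 287 306; 241 288 304;
```

Request:
step_arm(
  moves=[
    [0, 0, 0.001, 0, -0.5],
    [0, 0, 0.001, 0, -0.5],
    [0, 0, 0.001, 0, -0.5],
    [0, 0, 0.001, 0, -0.5],
    [0, 0, -0.01, 0, -0.5],
    [0, 0, -0.025, 0, -0.5],
    [0, 0, -0.04, 0, -0.5],
    [0, 0, -0.06, 0, -0.5],
    [0, 0, -0.08, 0, -0.5],
    [0, 0, -0.1, 0, -0.5],
    [0, 0, -0.1, 0, -0.5],
  ],
  force=45,
)

```text
time: 20.95
position: [0.5073, -0.0543, 0.2063]
orientation: [0.566, 0.824, 0.001, 0.002]
wrist_force: [0.8, -0.9, -5.2]
width: 0.0317
grip_force: 45.1
```

Request:
step_arm(
  moves=[
    [0.01, 0.004, 0, 0, -0.5],
    [0.03, 0.012, 0, 0, -0.5],
    [0.055, 0.021, 0, 0, -0.5],
    [0.085, 0.033, 0, 0, -0.5],
    [0.115, 0.044, 0, 0, -0.5],
    [0.145, 0.056, 0, 0, -0.5],
    [0.175, 0.068, 0, 0, -0.5],
    [0.2, 0.078, 0, 0, -0.5],
  ],
)

```text
time: 21.75
position: [0.5059, 0.1629, 0.2027]
orientation: [0.566, 0.825, -0.001, -0.001]
wrist_force: [-0.3, -0.9, -4.7]
width: 0.0315
grip_force: 45.1
```

Request:
step_arm(
  moves=[
    [0.025, 0.01, 0, -0.09, -0.5],
    [0.05, 0.02, 0, -0.19, -0.5],
    [0.075, 0.029, 0, -0.29, -0.5],
    [0.1, 0.038, 0, -0.39, -0.5],
    [0.125, 0.048, 0, -0.49, -0.5],
    [0.15, 0.058, 0, -0.59, -0.5],
    [0.173, 0.066, 0, -0.69, -0.5],
    [0.19, 0.073, 0, -0.79, -0.5],
    [0.203, 0.078, 0, -0.89, -0.5],
    [0.208, 0.08, 0, -0.99, -0.5],
    [0.209, 0.08, 0, -1.08, -0.5],
    [0.209, 0.08, 0, -1.1, -0.5],
  ],
)

```text
time: 22.95
position: [0.5054, 0.385, 0.2024]
orientation: [0.05, 0.999, -0.001, -0.001]
wrist_force: [-1.0, 0.2, -4.4]
width: 0.0318
grip_force: 45.2
```

```bash
python3 - <<'E'
from h import *
o=wshot("w4");print(o["position"],o["orientation"],o["wrist_force"])
im=cv2.imread("pics/w4.png")
from workcell import manip
s=manip.capture("side")["image"][300:460,120:320,::-1];c=manip.capture("scene")["image"][110:250,390:530,::-1]
cv2.imwrite("pics/m5.png",np.hstack([cv2.resize(s,(400,320)),cv2.resize(c,(320,320))]))
E
```

```text
[0.50541064 0.38498051 0.20242343] [ 4.99374923e-02  9.98751406e-01 -7.04251276e-04 -1.17485792e-03] [-0.95247626  0.18299316 -4.43736521]
```

View pics/m5.png

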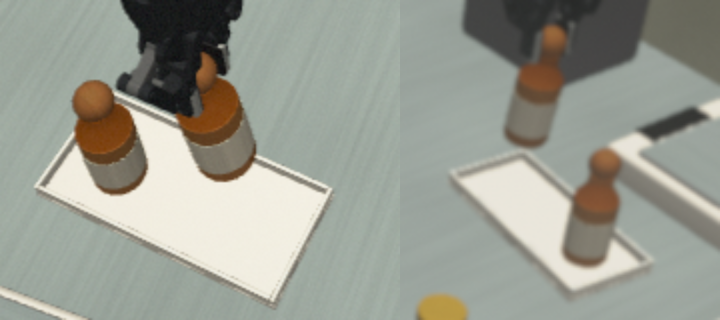

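The picture shows the short bottle hanging upright over the free half of its tray, well clear of the mate. I'll lower it.

Request:
step_arm(
  moves=[
    [0, 0, 0.015, 0, -0.5],
    [0, 0, 0.035, 0, -0.5],
    [0, 0, 0.055, 0, -0.5],
    [0, 0, 0.07, 0, -0.5],
    [0, 0, 0.08, 0, -0.5],
    [0, 0, 0.086, 0, -0.5],
    [0, 0, 0.089, 0, -0.5],
    [0, 0, 0.091, 0, -0.5],
    [0, 0, 0.092, 0, -0.5],
    [0, 0, 0.092, 0, -0.5],
    [0, 0, 0.092, 0, -0.5],
  ],
)

```text
time: 24.2
position: [0.5067, 0.3847, 0.1127]
orientation: [0.051, 0.999, 0.0, 0.0]
wrist_force: [0.2, -0.0, -3.4]
width: 0.032
grip_force: 45.2
```

Request:
step_arm(
  moves=[
    [0, 0, 0.001, 0, -0.5],
    [0, 0, 0.001, 0, -0.5],
  ],
)

```text
time: 24.4
position: [0.5066, 0.3846, 0.1113]
orientation: [0.051, 0.999, 0.0, 0.0]
wrist_force: [0.2, -0.2, -3.8]
width: 0.032
grip_force: 45.2
```

Request:
step_arm(
  moves=[
    [0, 0, 0.001, 0, -0.5],
    [0, 0, 0.001, 0, -0.5],
  ],
)

```text
time: 24.6
position: [0.5065, 0.3846, 0.1102]
orientation: [0.051, 0.999, -0.0, -0.0]
wrist_force: [0.1, -0.0, -3.2]
width: 0.032
grip_force: 45.2
```

Request:
step_arm(
  moves=[
    [0, 0, 0.001, 0, -0.5],
    [0, 0, 0.001, 0, -0.5],
  ],
)

```text
time: 24.8
position: [0.5066, 0.3846, 0.1093]
orientation: [0.051, 0.999, 0.0, 0.0]
wrist_force: [0.6, -0.3, -2.4]
width: 0.0319
grip_force: 45.4
```

Request:
step_arm(
  moves=[
    [0, 0, 0.001, 0, -0.5],
    [0, 0, 0.001, 0, -0.5],
  ],
)

```text
time: 25.0
position: [0.5071, 0.3849, 0.1091]
orientation: [0.051, 0.999, 0.0, 0.001]
wrist_force: [-0.7, -0.1, 6.2]
width: 0.032
grip_force: 46.1
```

Request:
step_arm(
  moves=[
    [0, 0, 0.001, 0, -0.5],
    [0, 0, 0.001, 0, -0.5],
    [0, 0, -0.001, 0, -0.5],
    [0, 0, -0.001, 0, -0.5],
    [0, 0, -0.001, 0, 0],
    [0, 0, -0.001, 0, 0],
    [0, 0, -0.001, 0, 0.3],
    [0, 0, -0.001, 0, 0.6],
    [0, 0, -0.001, 0, 1],
    [0, 0, -0.001, 0, 1],
    [0, 0, -0.001, 0, 1],
    [0, 0, -0.001, 0, 1],
  ],
  force=20,
)

```text
time: 26.2
position: [0.5066, 0.3846, 0.1093]
orientation: [0.051, 0.999, 0.0, -0.0]
wrist_force: [0.1, 0.5, -0.3]
width: 0.0852
grip_force: 0.0
```

Request:
step_arm(
  moves=[
    [0, 0, -0.02, 0, 1],
    [0, 0, -0.045, 0, 1],
    [0, 0, -0.08, 0, 1],
    [0, 0, -0.12, 0, 1],
    [0, 0, -0.16, 0, 1],
    [0, 0, -0.18, 0, 1],
    [0, 0, -0.18, 0, 1],
  ],
)

```text
time: 26.9
position: [0.5077, 0.3853, 0.2928]
orientation: [0.051, 0.999, 0.002, 0.002]
wrist_force: [-0.3, -0.3, -0.7]
width: 0.0854
grip_force: 0.0
```

```bash
python3 - <<'E'
from h import *
from workcell import manip
o=manip.get_obs();print(o["position"],o["wrist_force"])
for n,bx in [("side",{"short":(130,320,260,440),"long":(290,40,400,170)}),("scene",{"short":(430,150,500,240),"long":(110,240,200,370)})]:
    im=manip.capture(n)["image"];h=cv2.cvtColor(im,cv2.COLOR_RGB2HSV)
    m=((h[...,1]>105)&(h[...,0]<16)).astype(np.uint8)
    for k,(x0,y0,x1,y1) in bx.items():
        st=cv2.connectedComponentsWithStats(m[y0:y1,x0:x1])[2][1:];print(n,k,(st[st[:,4]>40]+[x0,y0,0,0,0]).tolist())
    # bystanders: compare gold lids / cup / tape with the first image
    i0=cv2.imread(f"pics/{n}0.png")[:,:,::-1]
    for q,(X,r) in {"jar0":((.498,.093,.062),14),"jar1":((.649,.15,.062),14),"jar2":((.456,-.149,.062),14),"jar3":((.604,-.072,.062),14),"cup":((.709,.001,.06),18),"tape":((.389,-.016,.04),18),"lmate":((.586,-.404,.15),12),"smate":((.613,.387,.12),12)}.items():
        p=np.round(proj(n,X)).astype(int);a=i0[p[1]-r:p[1]+r,p[0]-r:p[0]+r];b=im[p[1]-r-6:p[1]+r+6,p[0]-r-6:p[0]+r+6]
        R=cv2.matchTemplate(b,a,cv2.TM_CCOEFF_NORMED);_,v,_,l=cv2.minMaxLoc(R);print("  ",q,round(v,2),(l[0]-6,l[1]-6),end="")
    print()
E
```

```text
[0.50768183 0.38533193 0.2928405 ] [-0.34563741 -0.34530046 -0.70439251]
side short [[157, 340, 31, 42, 946], [220, 358, 29, 43, 926], [169, 384, 24, 13, 56], [229, 405, 22, 10, 48]]
side long []
   jar0 1.0 (0, 0)   jar1 0.3 (-6, -6)   jar2 1.0 (0, 0)   jar3 1.0 (0, 0)   cup 0.27 (0, 0)   tape 1.0 (0, 0)   lmate 0.43 (3, -6)   smate 1.0 (0, 0)
scene short [[435, 155, 17, 30, 337], [467, 176, 19, 31, 394]]
scene long [[135, 252, 34, 81, 1601], [156, 349, 20, 8, 52]]
   jar0 1.0 (0, 0)   jar1 0.92 (0, 0)   jar2 1.0 (0, 0)   jar3 0.99 (0, 0)   cup 0.99 (0, 0)   tape 1.0 (0, 0)   lmate 0.67 (1, 2)   smate 1.0 (0, 0)
```

```bash
python3 - <<'E'
from h import *
from workcell import manip
a=cv2.imread("pics/side0.png");b=cv2.imread("pics/s5.png")
R=cv2.matchTemplate(b[60:150,300:360],a[70:140,315:347],cv2.TM_CCOEFF_NORMED);print(cv2.minMaxLoc(R),"expect loc (15,10)")
print(manip.sign_off())
E
```

```text
(0.08651603758335114, 0.9986763596534729, (28, 0), (15, 10)) expect loc (15,10)
the job is handed in; nothing more can be done
None
```

Both fallen bottles now stand upright in the trays of their own kind, and the final images show no shift in the jars, cup, tape core or standing bottles; the job was handed in at about 27 s of the 69 s limit.

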